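# Stop the gear rig and set its brake through the guard window

## Robot

A 7-joint arm with a two-finger parallel gripper is mounted at the origin on the work surface. World frame = base frame: x ahead of the robot, y to its left, z up, the work surface at z = 0. Lengths are in m, angles in rad, forces in N, time in s.
With the tool pointing down it reaches from about 0.425 to 1.025 m from the base axis. Payload 3.6 kg.
Tool frame: the origin (TCP) lies midway between the tips of the shut fingers; the grasp point (between the pads) lies 19 mm behind it (r.hold_point_z is the distance from the TCP to the grasp point, in m); y points along the fingers, z is the direction in which the jaws open and shut, and the axes are right-handed (so a half turn about y gives the same grasp; the last joint's range is limited). The gripper opens to 85 mm and grips with 20 to 120 N. Pads are 22 mm wide; open, the fingers measure 114 mm over their backs; the gripper's body (76 mm by 85 mm) begins 54 mm behind the grasp point. The pads swing forward as they close: fully open they stand 13 mm farther back than shut.
Start: joints at [-1.401, 0.591, 0.048, 1.609, -0.033, 0.943, -0.034], TCP at [0.189, 0.7, 0.231] pointing down, gripper open.
Joint ranges: [-2.69, 2.69], [-0.47, 2.24], [-1.27, 1.36], [0.19, 2.51], [-1.53, 4.68], [0.08, 2.07], [-3.09, 3.09]. Speed limits (rad/s): [2.57, 2.57, 3.14, 3.14, 3.14, 3.14, 3.14].

## Interface

Orientations are given as [roll, pitch, yaw] about the fixed x, y, z axes, in that order (R = Rz(yaw) Ry(pitch) Rx(roll)).
In Python, from cell import r, viewer gives the robot as it stands.
- The arm moves only by the shell command python3 -m pendant 'ROWS' [OPENING] [FORCE]. ROWS is JSON, a list of rows, each an object with "linear": the shift along the tool's x, y, z in cm, a list of three; "turn": the turn about the tool's y in degrees. In form: [{"linear": [dx, dy, dz], "turn": turn}, ...]. A call has 1 to 12 rows; each row shifts and turns the commanded pose from where the row before left it, along the tool's axes as they then stand; what a row does not reach is not made up. A row lasts 1/12 s, in which the tool goes at most 41.7 mm and 7.16 degrees, less where a joint would pass 70% of its speed; a pose out of reach is approached as far as the arm can. A call is refused whole if a number of a shift passes 4.17 or a number of a turn 7.16, either way. A call with a gripper value outside its range is refused whole. OPENING is the closure, from 0 (fully open) to 1 (shut), set as the call begins (- or left out, the last holds). The fingers move at their own pace and stop on an object; FORCE is the grip in N (left out, the last holds). Time passes only in rows, so rows that do not move let the fingers close. It gives the time, the measured TCP pose, the force and the opening at its end, in the units of the state.
- r.state(): the state, without advancing time (a new reading comes with each control period).
- viewer.snapshot(name): name is "scene" or "top"; returns a dict with "pixels" (420x560x3 uint8, blue, green, red), "camera_matrix" (3x3 intrinsics, pixels), "k1" (the pictures are not rectified: a ray, as slopes to the right and down, at radius r is drawn at 1 + k1 r^2 times it, then the intrinsics apply), "eye" and "attitude" of the camera in the world. Camera axes: x right, y down, z forward; pixel columns grow to the right and rows downward; lengths in m; the calibration is good to about 2 mm. A picture is of the moment at which its call begins. There is no depth.
- r.hand_in(): hands the job in, once; it reports no verdict.
The state is a dict: "t": time; "qpos": joint angles; "joint_vel": joint speeds; "tau": joint torques, N m; "eef_pos": TCP position; "orientation": TCP orientation; "ft_force": force on the tool from outside, world axes, zero at the start; "torque": the same for the moment, N m; "width": finger opening in m.
Only numpy, scipy, OpenCV 4.12 (cv2) and the standard library are available. Lean on these libraries where they do the work, as an engineer would, in place of code of your own. Each camera call takes 0.05 s, during which the arm holds its last target. There are 200 camera calls.

## Task

Shut down the gear test rig: first push the wide stop button on the control box all the way in, then reach down through the window in the guard and press the brake lever under it all the way down, so that it stays down, and draw back out. Do not touch the guard at any time, do not press the narrow start button, and leave the loose parts and tools lying as they are; nothing is to be picked up.

Things in the scene. Friction and masses are not known exactly. Their poses are not given: they have to be found in the camera images.
- stop_button_top (a point): Centre of the top face of the stop button: a grey round cap, 42 mm across, the wider of the two on the control box (a grey steel box 100 x 170 mm, 55 mm high, bolted to the table left of the rig). The button points up, its top 77 mm above the table and 10 mm above the dark collar around it; it may be at either end of the box, and it sinks 6 mm straight down against a spring (about 4 N when fully in) and comes back up when let go.
- stop_button (a joint): Travel of the stop button in m: 0 out, 0.006 fully pressed in.
- start_button_top (a point): Centre of the top face of the narrow start button, 18 mm across, 84 mm from the stop button on the same box. Must not be pressed.
- start_button (a joint): Travel of the start button in m: 0 out, 0.005 fully pressed in.
- window (a point): Centre of the window, at the upper face of the guard's top sheet (160 mm above the table). The window is a rectangular cutout, 100 mm along this frame's x and 120 mm along its y, in a level steel sheet 4 mm thick. z points up; x points roughly away from the robot and turns with the rig.
- guard: The guard: a fixed closed box, 224 x 264 mm (its x and y, same directions as the window's), with clear plastic sides, aluminium corner posts and a steel top sheet at 160 mm above the table, open only at the window. Origin on the base plate (15 mm above the table) under the centre of the window. The aluminium motor (up to 118 mm above the table) stands next to it at its -y side, on the same base plate.
- brake_pad (a point): Centre of the top face of the brake lever's white pressing pad, 36 x 36 mm and 10 mm thick, which lies under the window, not always under its middle. x of this frame points from the pad towards the hinge (75 mm away, on the far side, roughly away from the robot), y along the hinge axis. When the lever is up the pad's top is about 15 mm below the top of the guard; fully down it is about 40 mm below.
- brake_lever (a joint): Angle of the brake lever in rad: 0 fully up, 0.34 fully down (against its stop). The pad sinks about 25 mm in all. The lever is stiff (about 5 N at the pad) and stays where it is left.
- loose_gear: Loose steel gear wheel, 64 mm across, 20 mm high, lying flat in front of the control box. Origin under its centre. Leave it alone.
- collar: Loose steel ring, 34 mm across, 14 mm high, on the rig's base plate in front of the motor. Origin under its centre. Leave it alone.
- bearing: Loose steel bearing ring, 48 mm across, 14 mm high, on the table between the loose gear and the screwdriver. Origin under its centre. Leave it alone.
- screwdriver: Loose screwdriver, 170 mm long, lying along x between the rig and the control box. Origin under its middle. Leave it alone.
- wrench: Loose wrench, 160 mm long, lying beyond the control box. Origin under its middle. Leave it alone.
- jar: Loose clear jar, 64 mm across, 100 mm high, standing at the far edge of the table. Origin under its centre. Leave it alone.
- bracket: Loose green plastic angle bracket, 60 x 40 mm, 46 mm high, on the table beyond the screwdriver. Origin under its centre. Leave it alone.

How it is judged:
By the outcome, as a careful person would: the job done as asked, in the order asked, and still so for the second after the job is handed in, with the robot touching nothing.
It also fails if it takes over 40 s, if anything falls off the work surface, if the arm or the gripper's body presses on something with over 40 N, if the wrist force passes 120 N, or if a joint passes its speed limit or range.

## Working session

There is one attempt and no reset: what is moved stays moved. The work goes in short steps, Python scripts to look and compute and a shell command to move; the robot and the scene stay as the last step left them, time stands still between calls to the robot, and variables do not carry over. Pictures are saved under pics/ and viewed, about 8 in all and at most 12, crops included, and the job is handed in when it is done.

```bash
ls; mkdir -p pics
python3 - <<'E'
from cell import r, viewer
import cv2,json
print(r.state())
for n in("scene","top"):
    s=viewer.snapshot(n); cv2.imwrite(f"pics/{n}0.png",s["pixels"])
    print(n,s["camera_matrix"],s["k1"],s["eye"],s["attitude"])
E
```

```text
pics
{'t': 0.0, 'qpos': array([-1.40050539,  0.59211741,  0.04829502,  1.60987163, -0.0332961 ,
        0.94267015, -0.03370297]), 'joint_vel': array([-1.86636813e-04, -1.66011283e-03, -1.38649792e-03,  5.84397856e-05,
       -2.87354167e-04, -1.53193314e-03, -7.47516566e-05]), 'tau': array([ 3.06363281e-04, -5.48696959e+01,  1.54687185e+00, -1.98121780e+01,
        9.44722473e-03,  8.82494787e-03, -1.41116217e-06]), 'eef_pos': array([0.18881074, 0.69910743, 0.23012358]), 'orientation': array([-1.57305460e+00, -1.28508647e-04, -2.63708245e-01]), 'ft_force': array([0.2705572 , 0.24737204, 0.45063911]), 'torque': array([0.01577136, 0.00830139, 0.02446452]), 'width': 0.08506280317028599}
scene [[524.09101808   0.         287.44521921]
 [  0.         524.09101808 200.78491315]
 [  0.           0.           1.        ]] 0.019740226555728844 [ 0.91737679 -0.61352658  0.99023691] [-2.45516151  0.01444302  0.49114355]
top [[408.58538072   0.         282.24254747]
 [  0.         408.58538072 215.55410426]
 [  0.           0.           1.        ]] -0.00683852950822413 [ 0.44483033 -0.00772307  1.012523  ] [-3.00004492  0.03804832 -1.57071521]
```

View pics/scene0.png

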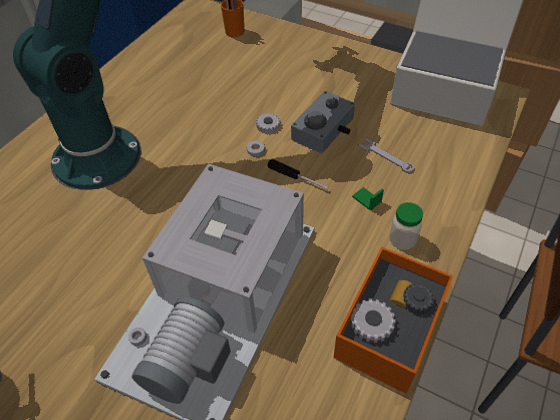

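View pics/top0.png

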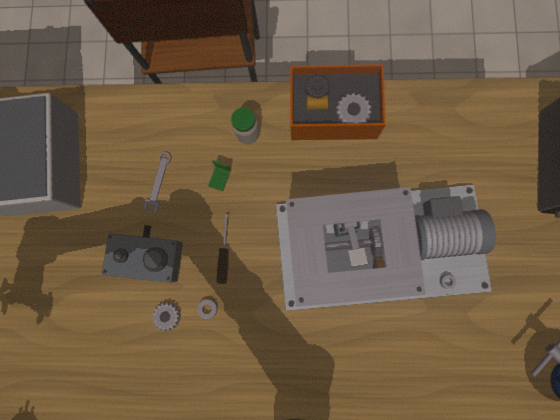

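The pictures show the box with the wide button near top (155,259), the narrow one near (120,255), and the pad near (358,257) top / (215,229) scene. Next I'll take enlarged crops.

```bash
python3 - <<'E'
import cv2,numpy as np
t=cv2.imread("pics/top0.png");s=cv2.imread("pics/scene0.png")
def c(im,x,y,w,h,k):
    o=cv2.resize(im[y:y+h,x:x+w],None,fx=k,fy=k,interpolation=cv2.INTER_CUBIC)
    for i in range(0,w,10): cv2.putText(o,str(x+i),(i*k,8),0,.3,(0,255,255),1); cv2.line(o,(i*k,0),(i*k,o.shape[0]),(0,255,255),1) if i%20==0 else 0
    for i in range(0,h,10): cv2.putText(o,str(y+i),(0,i*k+4),0,.3,(0,255,0),1); cv2.line(o,(0,i*k),(o.shape[1],i*k),(0,255,0),1) if i%20==0 else 0
    return o
a=np.hstack([c(t,95,225,100,70,4),c(s,280,80,100,70,4)])
b=np.hstack([c(t,300,205,100,75,4),c(s,185,185,100,75,4)])
cv2.imwrite("pics/crop.png",np.vstack([a,b]))
E
cat > h.py <<'E'
import numpy as np,cv2
from cell import r,viewer
from scipy.spatial.transform import Rotation as R
C={}
def cam(n):
    if n not in C: C[n]=viewer.snapshot(n)
    s=C[n]; return np.array(s["camera_matrix"]),s["k1"],np.array(s["eye"]),R.from_euler("xyz",s["attitude"]).as_matrix()
def ray(n,u,v):
    K,k,e,A=cam(n); p=cv2.undistortPoints(np.array([[[u,v]]],float),K,np.array([k,0,0,0.]))[0,0]
    return e,A@np.r_[p,1]
def atz(n,u,v,z):
    e,d=ray(n,u,v); return e+d*(z-e[2])/d[2]
def proj(n,P):
    K,k,e,A=cam(n); q=A.T@(np.array(P)-e); x=q[:2]/q[2]; x=x*(1+k*x@x); return K[:2,:2]@x+K[:2,2]
E
```

```text
(no output)
```

View pics/crop.png

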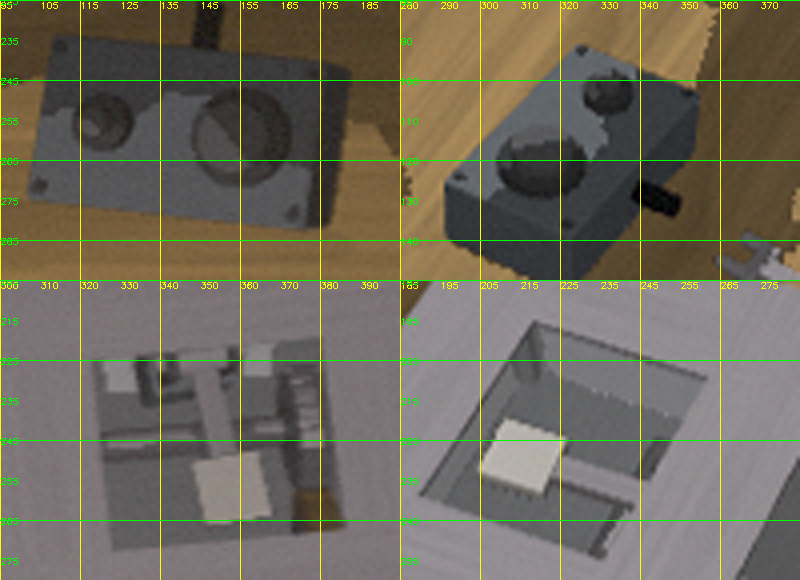

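Run:
```python
from h import *
def a(t,n,L,z):
    P=np.array([atz(n,*p,z) for p in L]); print(t,n,np.round(P[:,:2],4).tolist(),'c',np.round(P.mean(0)[:2],4)); return P
a('stop','top',[(154.5,259.4)],.077);a('collar','top',[(155.2,259.2)],.067);a('stop','scene',[(315.2,118.7)],.077)
a('start','top',[(119.2,255.2)],.075);a('start','scene',[(331.5,101)],.075)
for n,L in(("top",[(323.2,225),(380.2,219.5),(386,267),(328,272.7)]),("scene",[(218.7,195.2),(261.7,209.5),(236,254.5),(189.7,238.7)])):
    P=a('win',n,L,.16); print([np.linalg.norm(P[i]-P[i-1]).round(4) for i in range(4)])
for n,L in(("top",[(348,249.5),(365.5,247.5),(367.7,263.5),(350.7,266)]),("scene",[(213,219.5),(226.5,224),(221.5,238.5),(204.7,231.2)])):
    P=a('pad',n,L,.145); print([np.linalg.norm(P[i]-P[i-1]).round(4) for i in range(4)])
s=r.state();print(s["eef_pos"]);print(R.from_euler("xyz",s["orientation"]).as_matrix().round(3))
```

```text
stop top [[0.4776, 0.323]] c [0.4776 0.323 ]
collar top [[0.4784, 0.3249]] c [0.4784 0.3249]
stop scene [[0.4872, 0.3146]] c [0.4872 0.3146]
start top [[0.4874, 0.4074]] c [0.4874 0.4074]
start scene [[0.494, 0.3992]] c [0.494  0.3992]
win top [[0.546, -0.0611], [0.557, -0.1799], [0.4586, -0.1885], [0.447, -0.0696]] c [ 0.5021 -0.1248]
[np.float64(0.0993), np.float64(0.1193), np.float64(0.0988), np.float64(0.1195)]
win scene [[0.4526, -0.0717], [0.5505, -0.0634], [0.5615, -0.18], [0.4626, -0.1905]] c [ 0.5068 -0.1264]
[np.float64(0.1191), np.float64(0.0983), np.float64(0.1172), np.float64(0.0995)]
pad top [[0.4955, -0.1135], [0.4996, -0.1502], [0.4661, -0.1539], [0.4609, -0.1183]] c [ 0.4805 -0.134 ]
[np.float64(0.0349), np.float64(0.037), np.float64(0.0337), np.float64(0.0359)]
pad scene [[0.469, -0.1216], [0.4995, -0.1186], [0.5099, -0.1534], [0.4704, -0.1539]] c [ 0.4872 -0.1368]
[np.float64(0.0323), np.float64(0.0306), np.float64(0.0363), np.float64(0.0394)]
[0.18891178 0.69943871 0.23056707]
[[ 0.965 -0.     0.261]
 [-0.261 -0.001  0.965]
 [ 0.    -1.    -0.001]]
```

```bash
python3 -m pendant '[{"linear":[0,0,0],"turn":-7},{"linear":[0,0,0],"turn":-7},{"linear":[0,0,0],"turn":-6.1},{"linear":[0,0,0],"turn":0},{"linear":[0,0,0],"turn":0},{"linear":[0,0,0],"turn":0},{"linear":[0,0,0],"turn":0},{"linear":[0,0,0],"turn":0}]' 1 20
cat >> h.py <<'E'
def go(T):
    s=r.state(); A=R.from_euler("xyz",s["orientation"]).as_matrix(); d=A.T@(np.array(T)-s["eef_pos"])*100
    print("pos",s["eef_pos"].round(4),"yaw",np.degrees(np.arctan2(A[1,0],A[0,0])).round(2),"axes",A.round(3).tolist(),"f",s["ft_force"].round(2),"w",round(s["width"],4),"cm:",d.round(2),"rows",np.abs(d).max()/4)
E
python3 -c "
from h import *
go([.48,.321,.2])"
```

```text
t: 0.87
eef_pos: [0.1889, 0.6999, 0.2312]
orientation: [-1.571, -0.0, 0.086]
ft_force: [0.4, -0.7, -0.2]
width: 0.0001
pos [0.1889 0.6999 0.2312] yaw 4.93 axes [[0.996, 0.0, -0.086], [0.086, -0.0, 0.996], [0.0, -1.0, -0.0]] f [ 0.41 -0.68 -0.19] w 0.0001 cm: [ 25.74   3.14 -40.26] rows 10.063769103346374
```

```bash
python3 -m pendant '[{"linear":[2.1,0.2,-3.3],"turn":0},{"linear":[2.1,0.2,-3.3],"turn":0},{"linear":[2.1,0.2,-3.3],"turn":0},{"linear":[2.1,0.2,-3.3],"turn":0},{"linear":[2.1,0.2,-3.3],"turn":0},{"linear":[2.1,0.2,-3.3],"turn":0},{"linear":[2.1,0.2,-3.3],"turn":0},{"linear":[2.1,0.2,-3.3],"turn":0},{"linear":[2.1,0.2,-3.3],"turn":0},{"linear":[2.1,0.2,-3.3],"turn":0},{"linear":[2.1,0.2,-3.3],"turn":0},{"linear":[2.1,0.2,-3.3],"turn":0}]'
python3 -m pendant '[{"linear":[0,0,0],"turn":0},{"linear":[0,0,0],"turn":0},{"linear":[0,0,0],"turn":0}]'
python3 -c "
from h import *
go([.48,.321,.1])"
```

```text
t: 1.87
eef_pos: [0.4755, 0.3259, 0.2076]
orientation: [-1.57, -0.001, 0.087]
ft_force: [0.5, 0.1, 0.5]
width: -0.0004
t: 2.12
eef_pos: [0.4744, 0.3278, 0.2075]
orientation: [-1.57, -0.0, 0.086]
ft_force: [-0.7, -0.3, 0.8]
width: -0.0002
pos [0.4744 0.3278 0.2075] yaw 4.94 axes [[0.996, -0.0, -0.086], [0.086, 0.001, 0.996], [0.0, -1.0, 0.001]] f [-0.67 -0.33  0.83] w -0.0002 cm: [ 0.5  10.75 -0.73] rows 2.687019439065239
```

```bash
python3 -m pendant '[{"linear":[0.3,3,-0.4],"turn":0},{"linear":[0.2,3,-0.3],"turn":0},{"linear":[0,3,0],"turn":0},{"linear":[0,2.2,0],"turn":0},{"linear":[0,0,0],"turn":0},{"linear":[0,0,0],"turn":0}]'
python3 - <<'E'
from h import *
go([.48,.321,.077])
o=[]
for n,x,y in(("scene",270,60),("top",85,215)):
    s=viewer.snapshot(n); o.append(cv2.resize(s["pixels"][y:y+100,x:x+100],None,fx=4,fy=4,interpolation=cv2.INTER_CUBIC))
cv2.imwrite("pics/b1.png",np.hstack(o))
E
```

```text
t: 2.62
eef_pos: [0.4783, 0.3224, 0.0946]
orientation: [-1.571, 0.002, 0.09]
ft_force: [0.0, 0.4, 0.2]
width: 0.0
pos [0.4783 0.3224 0.0946] yaw 5.17 axes [[0.996, -0.002, -0.09], [0.09, -0.001, 0.996], [-0.002, -1.0, -0.0]] f [0.05 0.41 0.19] w 0.0 cm: [ 0.16  1.76 -0.16] rows 0.43982739201352505
```

View pics/b1.png

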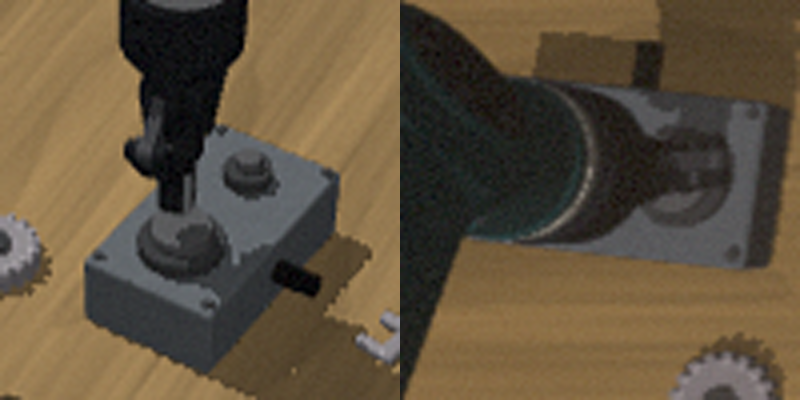

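The shut tips, at crop (178,212), hang just over the cap, whose centre is about (184,230) in the scene view. I'll check the offset using the same camera for both.

Run:
```python
from h import *
print(atz("scene",314.5,113,.0946),atz("scene",316,117.4,.077),proj("scene",[.4783,.3224,.0946]),proj("scene",[.4783,.3224,.077]))
```

```text
[0.48437615 0.31526485 0.0946    ] [0.48685556 0.32001599 0.077     ] [313.60757239 110.62564484] [313.44201393 115.83437515]
```

```bash
python3 -m pendant '[{"linear":[0.2,0.7,0.2],"turn":0},{"linear":[0,0.7,0],"turn":0},{"linear":[0,0.3,0],"turn":0},{"linear":[0,0,0],"turn":0}]'
python3 -m pendant '[{"linear":[0,0.3,0],"turn":0},{"linear":[0,0.2,0],"turn":0},{"linear":[0,0,0],"turn":0},{"linear":[0,0,0],"turn":0}]'
```

```text
t: 3.1
eef_pos: [0.4815, 0.3226, 0.0777]
orientation: [-1.572, 0.001, 0.087]
ft_force: [-0.2, -0.3, -0.9]
width: 0.0
t: 3.43
eef_pos: [0.4819, 0.3229, 0.0734]
orientation: [-1.571, 0.0, 0.087]
ft_force: [-1.1, -0.6, 3.0]
width: 0.0
```

```bash
python3 -m pendant '[{"linear":[0,0.2,0],"turn":0},{"linear":[0,0.1,0],"turn":0},{"linear":[0,0,0],"turn":0},{"linear":[0,0,0],"turn":0}]'
python3 -m pendant '[{"linear":[0,0.1,0],"turn":0},{"linear":[0,0.1,0],"turn":0},{"linear":[0,0,0],"turn":0},{"linear":[0,0,0],"turn":0}]'
```

```text
t: 3.77
eef_pos: [0.4819, 0.3228, 0.071]
orientation: [-1.571, 0.0, 0.087]
ft_force: [-1.6, -1.5, 8.2]
width: -0.0004
t: 4.1
eef_pos: [0.482, 0.3229, 0.0708]
orientation: [-1.571, -0.0, 0.087]
ft_force: [-4.0, -3.4, 21.5]
width: 0.0
```

The force has risen to 21 N while the tip has stalled at z = 0.0708, so the button is fully in. Retracting now.

```bash
python3 -m pendant '[{"linear":[0,-1,0],"turn":0},{"linear":[0,-3,0],"turn":0},{"linear":[0,-4,0],"turn":0},{"linear":[0,-4,0],"turn":0},{"linear":[0,-4,0],"turn":0},{"linear":[0,0,0],"turn":0},{"linear":[0,0,0],"turn":0}]'
python3 -c "
from h import *
go([.489,-.132,.23])"
```

```text
t: 4.68
eef_pos: [0.4836, 0.3242, 0.2311]
orientation: [-1.567, -0.006, 0.087]
ft_force: [-0.3, 0.2, -0.4]
width: -0.0
pos [0.4836 0.3242 0.2311] yaw 4.98 axes [[0.996, 0.005, -0.087], [0.087, 0.004, 0.996], [0.006, -1.0, 0.004]] f [-0.34  0.2  -0.42] w -0.0 cm: [ -3.42  -0.08 -45.5 ] rows 11.37393509935432
```

```bash
python3 -m pendant '[{"linear":[-0.3,0,-3.8],"turn":0},{"linear":[-0.3,0,-3.8],"turn":0},{"linear":[-0.3,0,-3.8],"turn":0},{"linear":[-0.3,0,-3.8],"turn":0},{"linear":[-0.3,0,-3.8],"turn":0},{"linear":[-0.3,0,-3.8],"turn":0},{"linear":[-0.3,0,-3.8],"turn":0},{"linear":[-0.3,0,-3.8],"turn":0},{"linear":[-0.3,0,-3.8],"turn":0},{"linear":[-0.3,0,-3.8],"turn":0},{"linear":[-0.3,0,-3.7],"turn":0},{"linear":[-0.1,0,-3.7],"turn":0}]'
python3 -m pendant '[{"linear":[0,0,0],"turn":0},{"linear":[0,0,0],"turn":0},{"linear":[0,0,0],"turn":0}]'
python3 -c "
from h import *
go([.489,-.132,.175])"
```

```text
t: 5.68
eef_pos: [0.4854, -0.1339, 0.2264]
orientation: [-1.57, 0.004, 0.087]
ft_force: [0.5, 0.8, 0.6]
width: 0.0
t: 5.93
eef_pos: [0.4865, -0.1317, 0.2268]
orientation: [-1.57, 0.003, 0.087]
ft_force: [-0.0, 1.1, 0.7]
width: -0.0002
pos [ 0.4865 -0.1317  0.2268] yaw 4.97 axes [[0.996, -0.003, -0.087], [0.087, 0.001, 0.996], [-0.003, -1.0, 0.001]] f [-0.02  1.14  0.65] w -0.0002 cm: [ 0.27  5.18 -0.06] rows 1.295491762525185
```

```bash
python3 -m pendant '[{"linear":[0.3,2,0],"turn":0},{"linear":[0,2,0],"turn":0},{"linear":[0,1,0],"turn":0},{"linear":[0,0,0],"turn":0},{"linear":[0,0,0],"turn":0}]'
python3 - <<'E'
from h import *
go([.489,-.132,.12])
o=[]
for n,x,y in(("scene",170,170),("top",300,195)):
    s=viewer.snapshot(n); o.append(cv2.resize(s["pixels"][y:y+100,x:x+100],None,fx=4,fy=4,interpolation=cv2.INTER_CUBIC))
cv2.imwrite("pics/w1.png",np.hstack(o))
print(proj("scene",r.state()["eef_pos"]))
E
```

```text
t: 6.35
eef_pos: [0.49, -0.1306, 0.1777]
orientation: [-1.57, 0.002, 0.089]
ft_force: [-0.2, -1.0, 0.4]
width: 0.0003
pos [ 0.49   -0.1306  0.1777] yaw 5.11 axes [[0.996, -0.002, -0.089], [0.089, 0.001, 0.996], [-0.002, -1.0, 0.001]] f [-0.17 -1.    0.36] w 0.0003 cm: [-0.1   5.77 -0.13] rows 1.4423829555743155
[217.51245878 216.7292084 ]
```

View pics/w1.png

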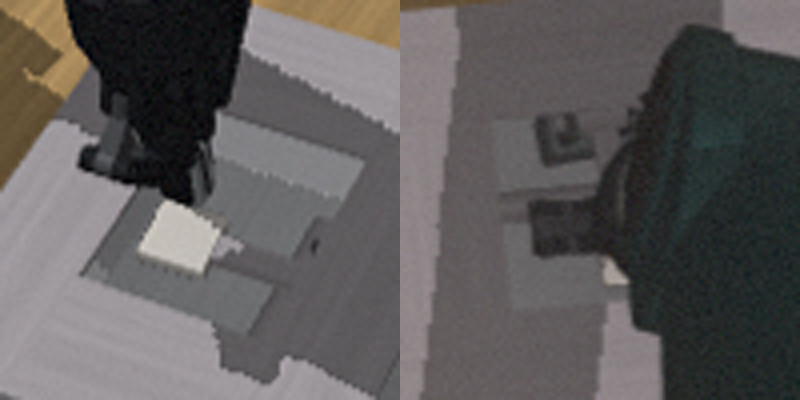

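Run:
```python
from h import *
s=r.state();A=R.from_euler("xyz",s["orientation"]).as_matrix()
for a,b in(((195,210),(332.5,252.5)),((192,213),(332.5,258)),((191,207),(333,246)),((192,213),(334,258))):
    e1,d1=ray("scene",*a);e2,d2=ray("top",*b)
    t=np.linalg.lstsq(np.c_[d1,-d2],e2-e1,rcond=None)[0];p=e1+d1*t[0];q=e2+d2*t[1]
    print(((p+q)/2).round(3),"miss",np.linalg.norm(p-q).round(4),"tool",(A.T@((p+q)/2-s["eef_pos"])*1000).round(1))
for a in(30,40,50,60):
  for h in(20,35,50,65): print(a,h,[proj(n,s["eef_pos"]+A@np.array([x,-h,a])/1000).round(1).tolist() for n in("scene","top") for x in(-13,13)])
```

```text
[ 0.461 -0.105  0.165] miss 0.0741 tool [-27.3  14.2  29.5]
[ 0.451 -0.105  0.149] miss 0.073 tool [-37.7  29.8  29.7]
[ 0.468 -0.11   0.188] miss 0.0891 tool [-20.8  -9.   23.9]
[ 0.452 -0.108  0.152] miss 0.0709 tool [-37.3  27.5  27.5]
30 20 [[217.6, 197.4], [229.4, 201.3], [346.2, 258.0], [344.8, 244.9]]
30 35 [[216.7, 192.4], [228.6, 196.4], [347.1, 257.7], [345.6, 244.3]]
30 50 [[215.8, 187.4], [227.8, 191.3], [348.0, 257.4], [346.5, 243.8]]
30 65 [[214.8, 182.2], [227.0, 186.2], [349.0, 257.1], [347.5, 243.2]]
40 20 [[220.0, 193.8], [231.7, 197.6], [341.1, 258.5], [339.7, 245.3]]
40 35 [[219.1, 188.8], [231.0, 192.7], [341.9, 258.2], [340.5, 244.8]]
40 50 [[218.2, 183.8], [230.2, 187.7], [342.8, 257.9], [341.3, 244.3]]
40 65 [[217.3, 178.6], [229.4, 182.5], [343.7, 257.6], [342.1, 243.7]]
50 20 [[222.3, 190.2], [234.0, 194.0], [336.1, 258.9], [334.7, 245.8]]
50 35 [[221.5, 185.3], [233.3, 189.1], [336.8, 258.6], [335.4, 245.3]]
50 50 [[220.6, 180.2], [232.6, 184.0], [337.5, 258.4], [336.1, 244.7]]
50 65 [[219.7, 175.0], [231.8, 178.8], [338.3, 258.1], [336.8, 244.2]]
60 20 [[224.7, 186.7], [236.3, 190.5], [331.0, 259.4], [329.6, 246.2]]
60 35 [[223.8, 181.7], [235.6, 185.5], [331.6, 259.1], [330.2, 245.7]]
60 50 [[223.0, 176.7], [234.9, 180.4], [332.3, 258.8], [330.8, 245.2]]
60 65 [[222.1, 171.5], [234.2, 175.3], [332.9, 258.6], [331.5, 244.7]]
```

The two views triangulate badly because they show opposite knuckles. Treated as a symmetric pair, the knuckles sit about 60–70 mm above the tip and ±58 mm wide, so they stay roughly 20 mm above the sheet at full depth. Descending now.

```bash
python3 -m pendant '[{"linear":[-0.2,1,-0.3],"turn":0},{"linear":[0,1,0],"turn":0},{"linear":[0,1,0],"turn":0},{"linear":[0,0,0],"turn":0}]'
python3 -m pendant '[{"linear":[0,0.5,0],"turn":0},{"linear":[0,0.5,0],"turn":0},{"linear":[0,0,0],"turn":0},{"linear":[0,0,0],"turn":0}]'
```

```text
t: 6.93
eef_pos: [0.487, -0.1349, 0.146]
orientation: [-1.57, 0.004, 0.087]
ft_force: [0.6, -0.5, -0.8]
width: -0.0001
t: 7.27
eef_pos: [0.4889, -0.1352, 0.138]
orientation: [-1.571, -0.0, 0.087]
ft_force: [0.2, -0.1, 0.1]
width: 0.0
```

Run:
```python
from h import *
go([.489,-.132,.12])
s=viewer.snapshot("scene"); cv2.imwrite("pics/w2.png",cv2.resize(s["pixels"][180:270,165:285],None,fx=6,fy=6,interpolation=cv2.INTER_CUBIC))
```

```text
pos [ 0.4889 -0.1352  0.138 ] yaw 4.98 axes [[0.996, 0.0, -0.087], [0.087, 0.0, 0.996], [0.0, -1.0, -0.0]] f [ 0.16 -0.06  0.05] w 0.0 cm: [0.04 1.8  0.32] rows 0.4509880877045142
```

View pics/w2.png

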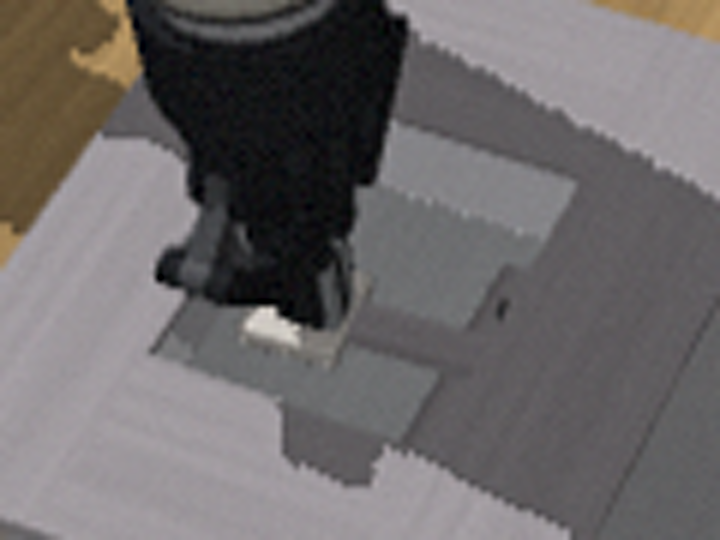

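```bash
python3 -m pendant '[{"linear":[0,0.4,0],"turn":0},{"linear":[0,0,0],"turn":0},{"linear":[0,0,0],"turn":0}]'
python3 - <<'E'
from h import *
e=np.array([.4889,-.1352,.138]);A=R.from_euler("xyz",[-1.571,0,.087]).as_matrix()
for a in(-40,-50,-60):
  for h in(40,55,70): print(a,h,[proj("scene",e+A@np.array([x,-h,a])/1000).round(1).tolist() for x in(-13,13)])
print(proj("scene",e+A@np.array([11,0,-14])/1000))
E
```

```text
t: 7.57
eef_pos: [0.4893, -0.1352, 0.1344]
orientation: [-1.571, -0.001, 0.087]
ft_force: [0.6, 0.0, 1.7]
width: -0.0003
-40 40 [[199.7, 231.2], [211.7, 235.4]]
-40 55 [[198.6, 226.5], [210.7, 230.8]]
-40 70 [[197.4, 221.7], [209.7, 226.0]]
-50 40 [[197.2, 235.1], [209.2, 239.4]]
-50 55 [[196.0, 230.5], [208.2, 234.8]]
-50 70 [[194.8, 225.7], [207.1, 230.0]]
-60 40 [[194.6, 239.1], [206.6, 243.4]]
-60 55 [[193.4, 234.5], [205.6, 238.8]]
-60 70 [[192.1, 229.7], [204.5, 234.1]]
[219.57905237 236.97784129]
```

Tip is on the pad (crop ~(310,325)), and the knuckle is about 65 mm or more above the tip, so it clears. Pressing on.

```bash
python3 -m pendant '[{"linear":[0,0.4,0],"turn":0},{"linear":[0,0.4,0],"turn":0},{"linear":[0,0,0],"turn":0},{"linear":[0,0,0],"turn":0}]'
python3 -m pendant '[{"linear":[0,0.3,0],"turn":0},{"linear":[0,0.2,0],"turn":0},{"linear":[0,0,0],"turn":0},{"linear":[0,0,0],"turn":0}]'
```

```text
t: 7.95
eef_pos: [0.4889, -0.1352, 0.1262]
orientation: [-1.571, -0.0, 0.087]
ft_force: [-0.8, -0.8, 1.2]
width: 0.0001
t: 8.28
eef_pos: [0.4892, -0.1352, 0.1223]
orientation: [-1.571, -0.001, 0.087]
ft_force: [-2.1, 0.5, 12.6]
width: -0.0
```

```bash
python3 -m pendant '[{"linear":[0,0.1,0],"turn":0},{"linear":[0,0.1,0],"turn":0},{"linear":[0,0,0],"turn":0},{"linear":[0,0,0],"turn":0},{"linear":[0,0,0],"turn":0},{"linear":[0,0,0],"turn":0}]'
```

```text
t: 8.78
eef_pos: [0.4893, -0.1352, 0.1219]
orientation: [-1.571, -0.001, 0.087]
ft_force: [-5.6, 1.9, 26.0]
width: -0.0002
```

The tip is against a hard stop: 2 mm commanded gave 0.4 mm of motion, and force rose to 26 N at z = 0.122. Withdrawing and then looking.

```bash
python3 -m pendant '[{"linear":[0,-0.5,0],"turn":0},{"linear":[0,-1,0],"turn":0},{"linear":[0,-2,0],"turn":0},{"linear":[0,-3,0],"turn":0},{"linear":[0,-3,0],"turn":0},{"linear":[0,-3,0],"turn":0},{"linear":[0,0,0],"turn":0},{"linear":[0,0,0],"turn":0}]'
python3 -m pendant '[{"linear":[0,0,3.5],"turn":0},{"linear":[0,0,3.5],"turn":0},{"linear":[0,0,3.5],"turn":0},{"linear":[0,0,3.5],"turn":0},{"linear":[0,0,3.5],"turn":0},{"linear":[0,0,3.5],"turn":0},{"linear":[0,0,0],"turn":0},{"linear":[0,0,0],"turn":0},{"linear":[0,0,0],"turn":0}]'
python3 - <<'E'
from h import *
t=viewer.snapshot("top")["pixels"];s=viewer.snapshot("scene")["pixels"]
f=lambda im,x,y:cv2.resize(im[y:y+75,x:x+100],None,fx=4,fy=4,interpolation=cv2.INTER_CUBIC)
c=np.hstack([f(t,300,205),f(s,185,185)])
d=cv2.resize(np.hstack([t,s]),(800,300))
cv2.imwrite("pics/end.png",np.vstack([c,d]))
E
```

```text
t: 9.45
eef_pos: [0.4899, -0.1353, 0.2461]
orientation: [-1.572, -0.004, 0.087]
ft_force: [0.3, 0.2, 0.4]
width: 0.0002
t: 10.2
eef_pos: [0.4696, 0.0735, 0.2432]
orientation: [-1.572, 0.003, 0.087]
ft_force: [-0.3, -1.1, -0.4]
width: 0.0
```

View pics/end.png

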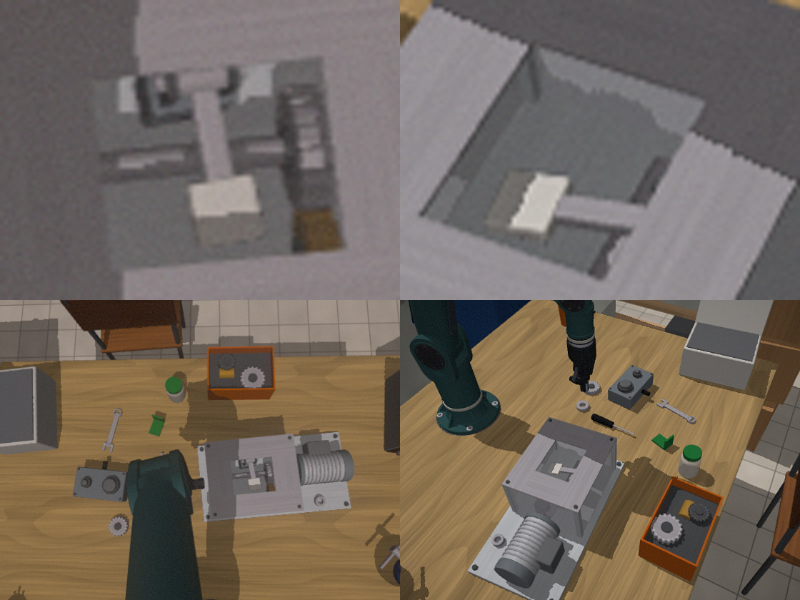

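Run:
```python
from h import *
u=np.array([.996,.087,0])
for n,p in(("scene",(216.4,228.3)),("top",(358,256.6))):
    P=atz(n,*p,.145)
    for a in(0,.24,.29,.34):
        # hinge 75 mm along u; pad top assumed ~10 mm above hinge axis, level-up tilt 0
        print(n,a,proj(n,P+u*(.075*(1-np.cos(a))-.010*np.sin(a))-np.array([0,0,.075*np.sin(a)])).round(1))
print(r.state()["ft_force"])
```

```text
scene 0 [216.4 228.3]
scene 0.24 [217.3 233.5]
scene 0.29 [217.8 234.6]
scene 0.34 [218.3 235.7]
top 0 [358.  256.6]
top 0.24 [356.8 257.1]
top 0.29 [356.5 256.9]
top 0.34 [356.3 256.6]
[ 0.51956285 -0.61742624  0.77970489]
```

The pad image has shifted to row 235.5 in the scene view, against 235.7 predicted for 0.34 rad. Together with the hard stop, that means the lever is down. Handing in.

```bash
python3 -m pendant '[{"linear":[0,0,0],"turn":0},{"linear":[0,0,0],"turn":0}]'; python3 -c "
from cell import r
print(r.hand_in())"
```

```text
t: 10.57
eef_pos: [0.4706, 0.0731, 0.2443]
orientation: [-1.571, 0.0, 0.085]
ft_force: [0.5, 0.1, 0.2]
width: -0.0
the job is handed in; nothing more can be done
None
```

I pushed the stop button fully in first. I then pressed the brake lever down to its stop through the window, drew back out and handed the job in at about 10.6 s.

- **Stop button:** the tip stalled at z = 0.071 m with 21 N on it, well above the 4 N spring, so it was fully in.
- **Brake lever:** the press ended against a hard stop at z = 0.122 m with 26 N. In the last scene picture the pad is still down after withdrawal, about 0.33 of 0.34 rad by its pixel shift.
- **Rest of the scene:** in the last pictures the loose parts look undisturbed by eye. I saw no sign of touching the guard or the start button. The arm stood clear with wrist force near zero.

Some readings disagreed:
- **Cameras:** the two cameras differed by 5–12 mm on positions. I corrected for this from close-up views.
- **Knuckle clearance:** my first triangulation of the gripper knuckles failed because I had matched opposite sides. I redid it as a symmetric pair before descending.
- **Lever force:** the settled force partway down was only 1–2 N, below the stated 5 N.

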